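# Seat and latch the kernel counting plate

## Task

The aluminium kernel counting plate is lying crooked on top of the light table's two locating pins. With the fingertips and without lifting it, push it back against the stop behind it and sideways along it until its round hole and its slot drop over the pins and it lies flat on the deck; then push the turn latch round by its thumb post until its bar points straight back over the plate's front edge. Leave the other things round the light table where they are.

Things in the scene. Friction and masses are not known exactly. Their poses are not given: they have to be found in the camera images.
- viewer: White light table, 210 (x) x 240 (y) x 55 mm, fixed to the bench, with a lit opal window in its deck. Origin: centre of its underside; +x to its back, +y to its left, z up; the deck is at z = 55 mm. A back housing, 20 mm higher than the deck, runs along its back from x = 65 to 105 mm. Seated, the plate's centre lies at x = 14, y = 0 mm.
- plate: Loose flat aluminium plate, 100 (x) x 170 (y) x 6 mm, about 0.29 kg, with rows of small dark pockets and a rim 4 mm wide and high on its back edge and on the left and right edges (back 70 mm). Origin: centre of its underside; axes as the light table's when seated. Starts resting on the pins' tops and its back edge, up to 4 degrees askew, 8 to 14 mm too far forward, up to 22 mm too far left or right.
- stop_face (a point): Point on the back stop (the upright front face of the back housing), at deck height, mid-width; x = 65 mm of the light table. The seated plate's back edge stands 1 mm clear of it.
- plate_hole (a point): Centre of the plate's round hole (10 mm), at its underside; in the plate's frame x = -30, y = +55 mm. The plate's front drops about 7 mm by itself when the hole and the slot come within 2 to 3 mm of the pins.
- plate_slot (a point): Centre of the plate's slot (10 mm along x, 14 mm along y), at its underside; in the plate's frame x = -30, y = -55 mm.
- pin_left (a point): Foot of the left pin, on the deck; it goes into the round hole. Steel, 8 mm thick, 7 mm high, with a tapered nose; at x = -16, y = +55 mm of the light table.
- pin_right (a point): Foot of the right pin, alike, on the deck; it goes into the slot. At x = -16, y = -55 mm of the light table.
- latch (a joint): Turn latch on the deck in front of the plate's right part: angle of its bar about an upright hinge, rad, growing counter-clockwise from above. 0: swung out to the right and a little forward; 2.02: closed, at its stop, pointing straight back over the plate. Stays where left; about 1 N at the post turns it. The bar (50 x 12 mm) runs 8 to 11 mm above the deck: made to pass over a seated plate, not a raised one.
- latch_hinge (a point): Point on the latch's hinge axis, 10 mm above the deck.
- latch_post (a point): Middle of the latch's upright black thumb post: 11 mm thick, 32 mm from the hinge, reaching from 11 to 35 mm above the deck.
- tweezers_1: Steel tweezers, 131 mm long, lying along y on the light table's back housing; leave alone.
- brush: Bench brush with green back, 85 mm long and 22 mm high, lying right of the light table; leave alone.
- timer: Small white bench timer, 60 x 60 x 18 mm, right of the light table; leave alone.
- bowl: Empty stainless bowl, 103 mm wide and 45 mm high, left of the light table; leave alone.
- jar: Sample jar with grey cap, 54 mm wide and 92 mm high, left behind the light table; leave alone.
Not all that is in view belongs to the job. Leave any orange look-alike of the plate alone.

How it is judged (in metres and radians):
On the way:
1. the plate has dropped over both pins and lies flat, the latch not yet over it (horizontal distance between plate_hole and pin_left below 0.003 m and horizontal distance between plate_slot and pin_right below 0.0045 m and z of each of plate_hole, plate_slot in the frame of viewer below 0.057 m and angle between plate's own z axis and vertical below 0.03 rad and value of joint latch below 1 rad), for 0.3 s.
At the end, for the whole second after the job is handed in: The plate lies flat on the deck (within 2 mm and 0.03 rad) at rest, its round hole within 3 mm of the left pin and its slot within 4.5 mm of the right pin, and the latch is turned past 1.75 rad, its bar over the plate's front edge (horizontal distance between plate_hole and pin_left below 0.003 m and horizontal distance between plate_slot and pin_right below 0.0045 m and z of each of plate_hole, plate_slot in the frame of viewer below 0.057 m and angle between plate's own z axis and vertical below 0.03 rad and value of joint latch above 1.75 rad and velocity of joint latch below 0.1 rad/s and linear speed of plate below 0.01 m/s); the robot touches nothing.
It fails at once if the plate is lifted or tipped up: its middle more than 18 mm above the deck or more than 0.25 rad of tilt (z of plate in the frame of viewer above 0.073 m or angle between plate's own z axis and vertical above 0.25 rad).
It fails at once if one of the other things (tweezers on the viewer's back housing, bench brush, timer, bowl, sample jar) is shifted by more than 20 mm (distance of any of tweezers_1, brush, timer, bowl, jar from where it was at the start of the episode above 0.02 m).
It also fails if it takes over 58 s, if anything falls off the work surface, if the arm or the gripper's body presses on something with over 40 N, if the wrist force passes 120 N, or if a joint passes its speed limit or range.

## Robot

A 6-joint arm with a two-finger parallel gripper is mounted at the origin on a cart in front of the work surface, level with it; the furniture and walls round the work are solid. World frame = base frame: x ahead of the robot, y to its left, z up, the work surface at z = 0. Lengths are in m, angles in degrees, forces in N, time in s.
With the tool pointing down it reaches from about 0.375 to 0.75 m from the base axis. Payload 9 kg.
Tool frame: the origin (TCP) lies where the fingers leave the gripper's body, on its centre line; the fingertips stand 73 mm ahead of it and the grasp point (between the pads) lies 54 mm ahead of it (robot.tip_reach is the distance from the TCP to the fingertips, in m); z points along the fingers, y is the direction in which the jaws open and shut (so a half turn about z gives the same grasp; the last joint's range is limited). The gripper opens to 85 mm and grips with 20 to 120 N. Pads are 22 mm wide; open, the fingers measure 114 mm over their backs; the gripper's body (76 mm by 85 mm) begins 54 mm behind the grasp point. The pads swing forward as they close: fully open they stand 13 mm farther back than shut.
Start: joints at [53.474, 5.964, 5.575, 89.605, 0, 77.527], TCP at [0.245, 0.548, 0.304] pointing down, gripper open.
Joint ranges: [-171.21, 171.21], [-48.23, 106.86], [-62.78, 66.21], [-105.2, 120.99], [-86.42, 89.51], [-180, 180]. Speed limits (degrees/s): [127.2, 127.2, 147.25, 180, 180, 180].

## Interface

Orientations are given as [roll, pitch, yaw] about the fixed x, y, z axes, in that order (R = Rz(yaw) Ry(pitch) Rx(roll)).
In Python, from plant import robot gives the robot as it stands. Calls block until the motion is done:
- robot.move_pose(position, orientation): joint-space move of the TCP to a pose.
- robot.line_to(position, vel=0.15, rotation=None, guard=None): straight line of the TCP; rotation=None keeps the orientation; vel is the mean speed in m/s. With guard (N) it stops when the force on the tool has changed by that much, and returns True; else False.
- robot.goto_joints(angles): joint-space move.
- robot.set_gripper(opening): finger opening in m; the grip force is fixed at half the most; returns when the fingers have stopped.
- robot.pause(seconds).
- robot.ik(position, orientation): joint angles nearest the present ones, or None.
- robot.observe(): the state.
- robot.grab_frame(name): name is "scene" or "side" or "wrist"; returns the picture (384x512x3 uint8, blue, green, red); there is no depth.
- robot.get_calibration(name): a dict with "vertical_fov" (degrees; the focal length in pixels is half the picture's height over the tangent of half this angle, whatever the lens; pixels are square), "cx", "cy" (the principal point, pixels), "rvec" (rotation vector, rad) and "tvec" (3), from world to camera coordinates, as OpenCV has them. Camera axes: x right, y down, z forward; pixel columns grow to the right and rows downward; lengths in m; the calibration is good to about 2 mm. A picture is of the moment at which its call begins: read the wrist's pose just before it. get_calibration takes no time and is no camera call; for the wrist camera it gives the pose at the moment of the call.
A pose or a line that the arm cannot do raises robot.IKError and nothing moves.
- robot.job_done(): hands the job in, once; it reports no verdict.
The state is a dict: "time": time; "q": joint angles; "qvel": joint speeds; "joint_torque": joint torques, N m; "tool_pos": TCP position; "tcp_rot": TCP orientation; "ft_force": force on the tool from outside, world axes, zero at the start; "torque": the same for the moment, N m; "gripper_width": finger opening in m.
Only numpy, scipy, OpenCV 4.12 (cv2) and the standard library are available. Lean on these libraries where they do the work, as an engineer would, in place of code of your own. Each camera call takes 0.05 s, during which the arm holds its last target.

## Working session

There is one attempt and no reset: what is moved stays moved. The work goes in short steps, each a Python script; the robot and the scene stay as the last script left them, time stands still between calls to the robot, and variables do not carry over. Pictures are saved under pics/ and viewed, and the job is handed in when it is done.

```bash
mkdir -p pics; ls
python3 - <<'E'
from plant import robot
import cv2
s=robot.observe();print(s['time'],s['tool_pos'],s['tcp_rot'],s['gripper_width'])
for n in ['scene','side','wrist']:
    f=robot.grab_frame(n);cv2.imwrite(f'pics/{n}0.png',f);print(n,robot.get_calibration(n))
E
```

```text
pics
0.0 [0.24439743 0.54768998 0.30310412] [-1.79922427e+02 -1.56988611e-02  1.55944463e+02] 0.08506219461856152
scene {'vertical_fov': 52.6637570693717, 'cx': 256.7610541506759, 'cy': 193.9018798613986, 'rvec': array([ 1.13235945, -1.9442554 ,  1.26548532]), 'tvec': array([0.36484739, 0.26325312, 0.44502208])}
side {'vertical_fov': 57.43402017518532, 'cx': 256.359275647653, 'cy': 188.40505755682298, 'rvec': array([ 1.99883627,  0.02958639, -0.05371822]), 'tvec': array([-0.61403349,  0.11292633,  0.84973209])}
wrist {'vertical_fov': 64.44228993493333, 'cx': 256.5260457943619, 'cy': 190.19559503345332, 'rvec': array([-2.39006372, -1.55261636, -0.25972067]), 'tvec': array([-0.5998966 , -0.04407403,  0.3814845 ])}
```

View pics/scene0.png

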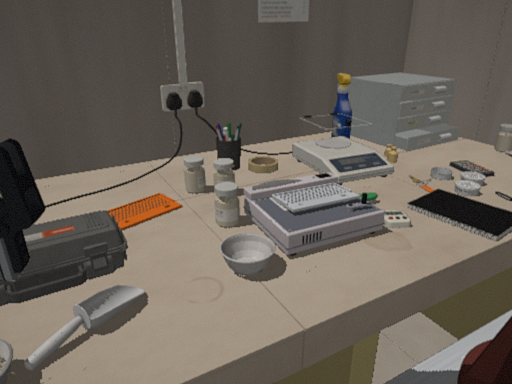

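View pics/side0.png

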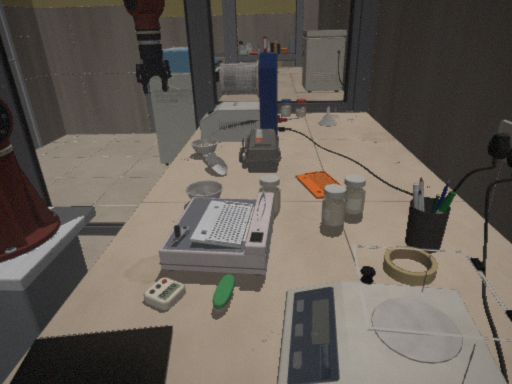

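View pics/wrist0.png

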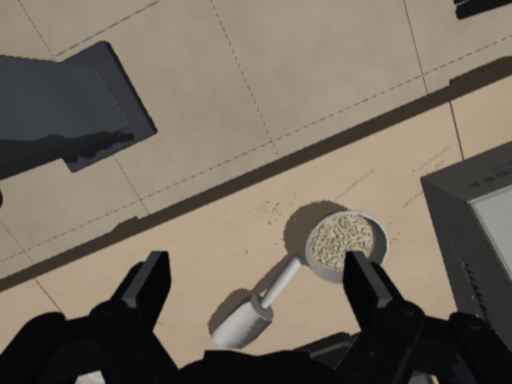

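The light table is at about (315,215) in scene and (225,230) in side. The aluminium plate lies on its deck. The orange look-alike is well away from it, at scene (145,210) and side (318,184). I'll enlarge the crops to confirm.

```bash
cat > h.py <<'E'
import numpy as np, cv2
from plant import robot
def cal(n):
    c=robot.get_calibration(n);R,_=cv2.Rodrigues(np.array(c['rvec']));t=np.array(c['tvec']).reshape(3)
    f=192/np.tan(np.radians(c['vertical_fov']/2));return dict(R=R,t=t,f=f,cx=c['cx'],cy=c['cy'],C=-R.T@t)
def ray(c,uv):
    d=np.array([(uv[0]-c['cx'])/c['f'],(uv[1]-c['cy'])/c['f'],1.]);return c['R'].T@d
def onz(c,uv,z):
    d=ray(c,uv);return c['C']+d*(z-c['C'][2])/d[2]
def proj(c,P):
    p=c['R']@np.array(P)+c['t'];return np.array([c['cx']+c['f']*p[0]/p[2],c['cy']+c['f']*p[1]/p[2]])
def crop(f,x0,y0,x1,y1,k,name):
    cv2.imwrite('pics/'+name+'.png',cv2.resize(f[y0:y1,x0:x1],None,fx=k,fy=k,interpolation=cv2.INTER_CUBIC))
E
python3 - <<'E'
from h import *
a=cv2.imread('pics/scene0.png');b=cv2.imread('pics/side0.png')
crop(a,235,165,395,270,5,'scene0c');crop(b,155,170,285,310,4.2,'side0c')
for n in('scene','side'):
    c=cal(n);print(n,c['C'])
c=cal('side')
for uv in[(167,265),(267,272),(275,195),(192,199)]:print(uv,onz(c,uv,.055))
c=cal('scene')
for uv in[(245,190),(297,232),(380,208)]:print(uv,onz(c,uv,.055))
E
```

```text
scene [-0.0833559   0.46465494  0.42143571]
side [ 0.65734696 -0.69710362  0.44019953]
(167, 265) [ 0.46274541 -0.1860028   0.055     ]
(267, 272) [ 0.64396278 -0.20351558  0.055     ]
(275, 195) [0.65875407 0.10556407 0.055     ]
(192, 199) [0.45064945 0.08357444 0.055     ]
(245, 190) [0.67544858 0.06975195 0.055     ]
(297, 232) [0.44541362 0.07881462 0.055     ]
(380, 208) [ 0.44307682 -0.1370096   0.055     ]
```

View pics/scene0c.png

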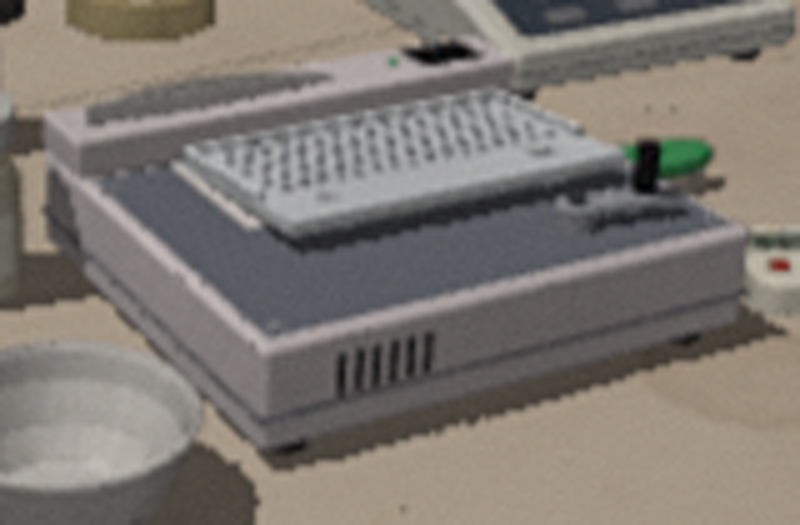

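View pics/side0c.png

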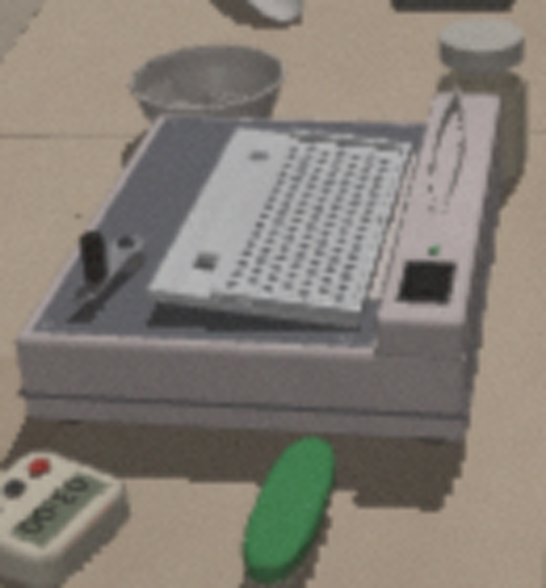

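Run:
```python
from h import *
from scipy.spatial.transform import Rotation as Ro
s=robot.observe();c=cal('wrist');R=Ro.from_euler('xyz',s['tcp_rot'],degrees=True).as_matrix()
print(R.T@(c['C']-s['tool_pos']),R.T@c['R'].T)
for y in (0,90,-90,180):
  for p in([.45,-.04,.4],[.5,-.04,.4],[.5,-.04,.35]):
    print(y,p,robot.ik(p,[180,0,y]))
```

```text
[ 0.08370776  0.00035075 -0.0709074 ] [[ 1.01302921e-03 -9.44910249e-01 -3.27327962e-01]
 [ 9.99999481e-01  9.94154114e-04  2.24980095e-04]
 [ 1.12828443e-04 -3.27328020e-01  9.44910766e-01]]
0 [0.45, -0.04, 0.4] [-21.75020325 -17.01461852  -5.90159553 101.11302299   0.
 158.24979675]
0 [0.5, -0.04, 0.4] [-19.54755502  -8.50734848   1.41818837  99.92553685   0.
 160.45244498]
0 [0.5, -0.04, 0.35] [-19.54755502 -10.28759188  -5.48613209  94.8014598    0.
 160.45244498]
90 [0.45, -0.04, 0.4] [-21.75020325 -17.01461852  -5.90159553 101.11302299   0.
  68.24979675]
90 [0.5, -0.04, 0.4] [-19.54755502  -8.50734848   1.41818837  99.92553685   0.
  70.45244498]
90 [0.5, -0.04, 0.35] [-19.54755502 -10.28759188  -5.48613209  94.8014598    0.
  70.45244498]
-90 [0.45, -0.04, 0.4] [ -21.75020325  -17.01461852   -5.90159553  101.11302299    0.
 -111.75020325]
-90 [0.5, -0.04, 0.4] [ -19.54755502   -8.50734848    1.41818837   99.92553685    0.
 -109.54755502]
-90 [0.5, -0.04, 0.35] [ -19.54755502  -10.28759188   -5.48613209   94.8014598     0.
 -109.54755502]
180 [0.45, -0.04, 0.4] [-21.75020325 -17.01461852  -5.90159553 101.11302299   0.
 -21.75020325]
180 [0.5, -0.04, 0.4] [-19.54755502  -8.50734848   1.41818837  99.92553685   0.
 -19.54755502]
180 [0.5, -0.04, 0.35] [-19.54755502 -10.28759188  -5.48613209  94.8014598    0.
 -19.54755502]
```

Run:
```python
from h import *
robot.set_gripper(0.0)
robot.move_pose([.53,-.04,.27],[180,0,180])
np.save('pics/c1.npy',0)
import pickle
c=cal('wrist');f=robot.grab_frame('wrist');pickle.dump(c,open('c1.pkl','wb'))
cv2.imwrite('pics/w1.png',f);s=robot.observe();print(s['time'],s['tool_pos'],s['tcp_rot'],s['gripper_width'])
```

```text
3.3 [ 0.53010614 -0.03934866  0.27009505] [ 1.79997081e+02  1.09635150e-02 -1.79947543e+02] -0.0002791304903459558
```

View pics/w1.png

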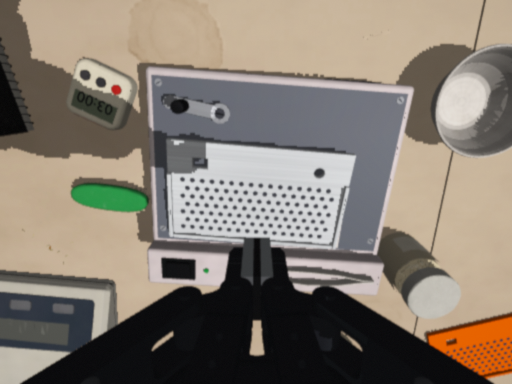

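This view shows the whole job: plate front edge from (167,138) to (356,155), round hole at (319,173), slot at (198,160), latch hinge at (220,113), post at (178,105), and the deck's front corners at about (150,68) and (413,86). The orange look-alike is off to the right at (480,345). I'll enlarge this one to measure.

Run:
```python
from h import *
f=cv2.imread('pics/w1.png')
crop(f,140,55,280,160,5.6,'w1a');crop(f,280,55,420,160,5.6,'w1b');crop(f,140,155,280,260,5.6,'w1c');crop(f,280,155,420,260,5.6,'w1d')
```

```text
(no output)
```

View pics/w1a.png

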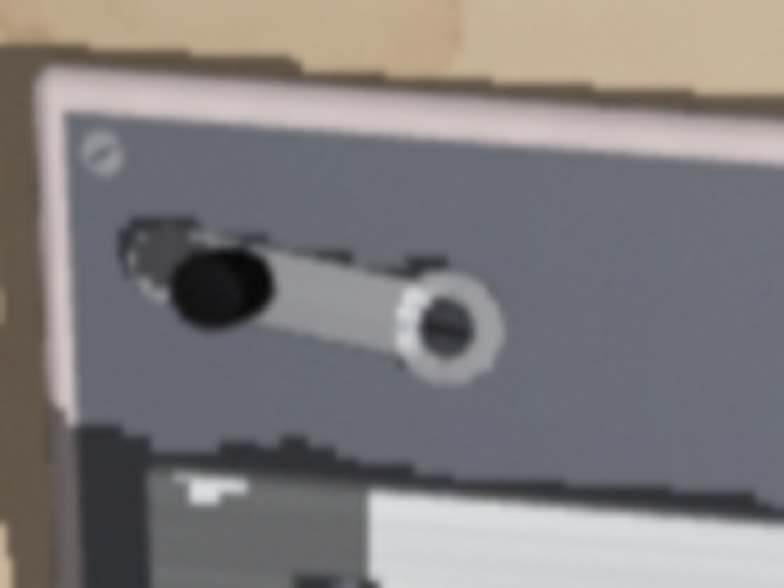

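View pics/w1b.png

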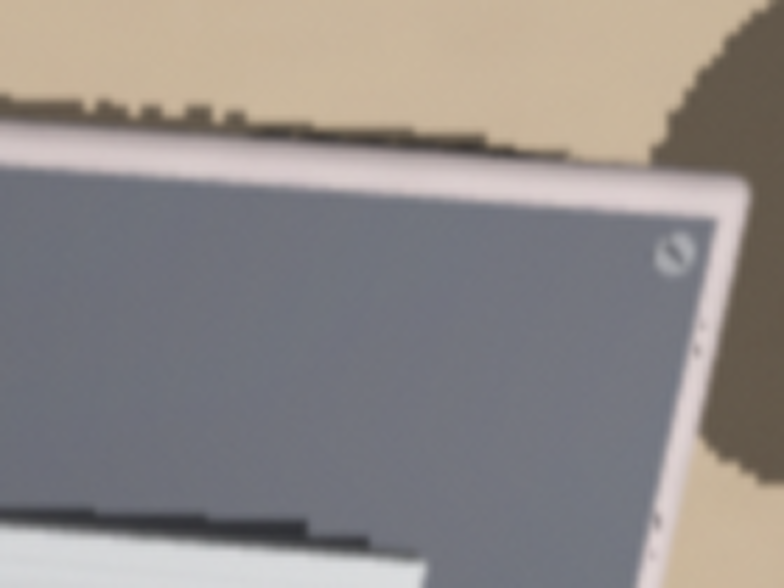

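View pics/w1c.png

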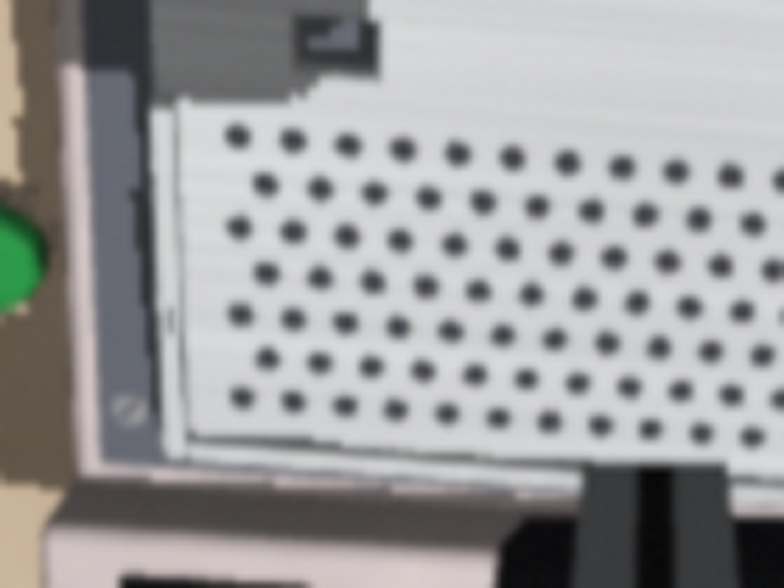

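View pics/w1d.png

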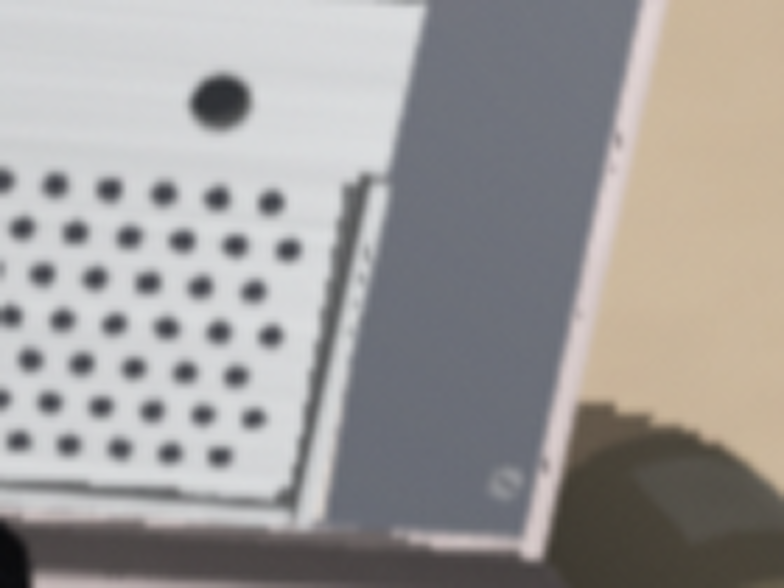

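```bash
cat > m1.py <<'E'
from h import *
import pickle
c=pickle.load(open('c1.pkl','rb'))
P={}
for n,uv,z in[('dFR',(147.2,67.1),.055),('dFL',(413.6,86.8),.055),('sR',(154.8,239.5),.055),('sL',(374.5,253),.055),
 ('hole',(319.3,173.2),.068),('slot',(200.2,162.9),.068),('pFR',(166.4,138),.068),('pFL',(356.3,154.6),.068),('pBR',(171.5,236.5),.0655),('pBL',(336,248),.0655),
 ('hinge',(219.8,113.6),.067),('post',(177.5,106),.090)]:
    P[n]=onz(c,uv,z)[:2]
if __name__=='__main__':
    for n in P:print(n,P[n].round(4))
    d=lambda a,b:(np.linalg.norm(P[a]-P[b]).round(4),np.degrees(np.arctan2(*(P[b]-P[a])[::-1])).round(2))
    for a,b in[('dFR','dFL'),('sR','sL'),('dFR','sR'),('dFL','sL'),('slot','hole'),('pFR','pFL'),('pBR','pBL'),('pFR','pBR'),('pFL','pBL'),('hinge','post')]:print(a,b,d(a,b))
E
python3 m1.py
```

```text
dFR [ 0.4321 -0.1348]
dFL [0.448  0.1001]
sR [ 0.6006 -0.1463]
sL [0.6163 0.087 ]
hole [0.5242 0.0191]
slot [ 0.5145 -0.0912]
pFR [ 0.4917 -0.1201]
pFL [0.5065 0.0515]
pBR [ 0.5916 -0.1251]
pBL [0.6043 0.0422]
hinge [ 0.4704 -0.0716]
post [ 0.4626 -0.1023]
dFR dFL (np.float64(0.2354), np.float64(86.14))
sR sL (np.float64(0.2338), np.float64(86.15))
dFR sR (np.float64(0.1689), np.float64(-3.9))
dFL sL (np.float64(0.1689), np.float64(-4.45))
slot hole (np.float64(0.1106), np.float64(85.01))
pFR pFL (np.float64(0.1723), np.float64(85.08))
pBR pBL (np.float64(0.1678), np.float64(85.63))
pFR pBR (np.float64(0.1), np.float64(-2.89))
pFL pBL (np.float64(0.0983), np.float64(-5.46))
hinge post (np.float64(0.0317), np.float64(-104.31))
```

The measurements agree with each other: deck 169 x 235 mm, hole to slot 110.6 mm, hinge to post 31.7 mm. The light table's yaw is about -3.9°. The plate is about 8 mm too far forward and 13 mm too far right, turned about -1° relative to the table. First I'll push it back with two slightly spread fingers.

```bash
cat >> h.py <<'E'
O=np.array([.5441,-.0249]);YAW=-3.9
u=np.array([np.cos(np.radians(YAW)),np.sin(np.radians(YAW))]);v=np.array([-u[1],u[0]])
def W(X,Y,z):return list(O+X*u+Y*v)+[z]
def V(p):d=np.array(p[:2])-O;return np.array([d@u,d@v,p[2]])
def st(l=''):
    s=robot.observe();F=s['ft_force'];print(l,'t',round(s['time'],2),'V',V(s['tool_pos']).round(4),'F',(F[:2]@u).round(1),(F[:2]@v).round(1),F[2].round(1),flush=True);return s
ORI=[180,0,180+YAW]
E
python3 - <<'E'
from h import *
robot.set_gripper(.03)
robot.move_pose(W(-.078,-.003,.19),ORI)
robot.line_to(W(-.078,-.003,.145),vel=.1);st('above')
print(robot.line_to(W(-.078,-.003,.120),vel=.02,guard=4));s=st('touch')
z=s['tool_pos'][2]+.003
robot.line_to(W(-.078,-.003,z),vel=.03);st('up')
print(robot.line_to(W(-.03,-.003,z),vel=.03,guard=7));st('push')
cv2.imwrite('pics/s2.png',robot.grab_frame('side'));cv2.imwrite('pics/sc2.png',robot.grab_frame('scene'))
E
python3 - <<'E'
import sys;sys.path.insert(0,'.')
from h import *
a=cv2.imread('pics/sc2.png');b=cv2.imread('pics/s2.png')
A=cv2.resize(a[165:270,235:395],(800,525));import os;os.chdir('.');cv2.imwrite('pics/sc2c.png',A);crop(b,155,170,285,310,4.2,'s2c')
E
```

```text
above t 4.8 V [-0.0776 -0.0031  0.1455] F -0.3 0.3 0.9
True
touch t 5.67 V [-0.0781 -0.003   0.1272] F -1.2 -0.2 6.2
up t 5.93 V [-0.0779 -0.003   0.1302] F 0.4 0.3 -0.7
True
push t 6.96 V [-0.0476 -0.003   0.1292] F -0.3 -0.4 -0.8
```

View pics/s2c.png

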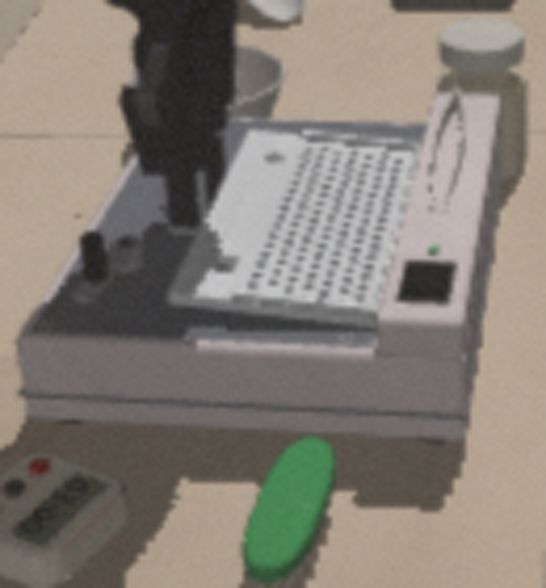

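View pics/sc2c.png

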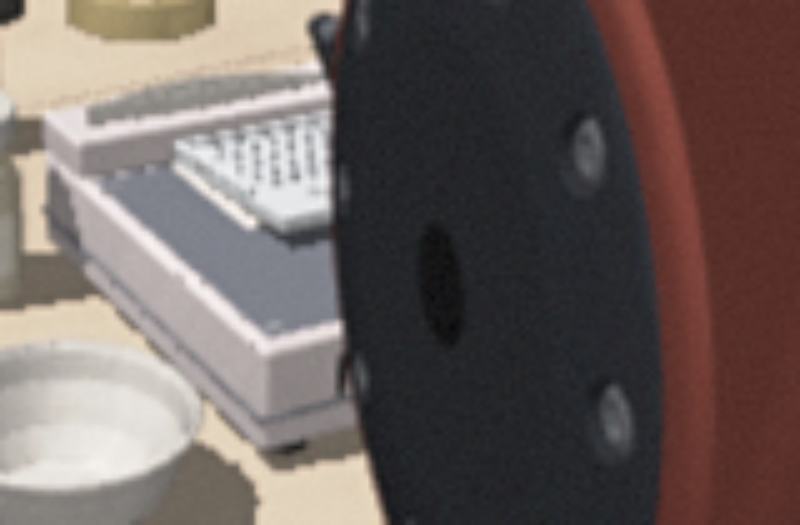

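Contact came near the expected stop position: tool at X=-0.048, so the finger face is at about -0.037. I'll press once more and look with the wrist camera.

Run:
```python
from h import *
z=.1300
print(robot.line_to(W(-.035,-.003,z),vel=.02,guard=9));st('push2')
c=cal('wrist');f=robot.grab_frame('wrist');import pickle;pickle.dump(c,open('c2.pkl','wb'));cv2.imwrite('pics/w2.png',f)
```

```text
True
push2 t 7.35 V [-0.0474 -0.0028  0.1285] F -0.0 -0.9 0.2
```

View pics/w2.png

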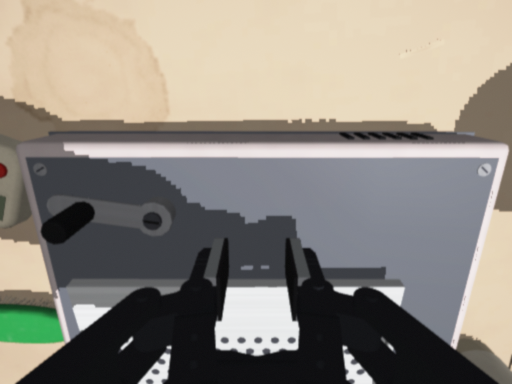

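The plate's front edge runs parallel to the deck's front edge (rows 280–285 at both ends), so the plate is square against the stop. Next is the sideways push from the right with the fingers closed.

Run:
```python
from h import *
robot.line_to(W(-.06,-.003,.131),vel=.1)
robot.line_to(W(-.06,-.003,.19),vel=.2)
robot.set_gripper(0)
robot.line_to(W(.014,-.130,.19),vel=.25)
robot.line_to(W(.014,-.130,.131),vel=.1);st('down')
print(robot.line_to(W(.014,-.085,.131),vel=.02,guard=6));st('push')
robot.pause(.2);st()
c=cal('wrist');f=robot.grab_frame('wrist');cv2.imwrite('pics/w3.png',f)
cv2.imwrite('pics/s3.png',robot.grab_frame('side'));sc=robot.grab_frame('scene');cv2.imwrite('pics/sc3.png',sc)
crop(cv2.imread('pics/s3.png'),155,170,285,310,4.2,'s3c');crop(sc,235,165,395,270,5,'sc3c')
```

```text
down t 10.0 V [ 0.0142 -0.13    0.1315] F 0.9 0.0 -0.5
True
push t 11.77 V [ 0.0145 -0.0906  0.1312] F 1.4 -2.2 3.5
 t 11.97 V [ 0.0144 -0.0906  0.1311] F 2.5 -0.9 5.0
```

View pics/s3c.png

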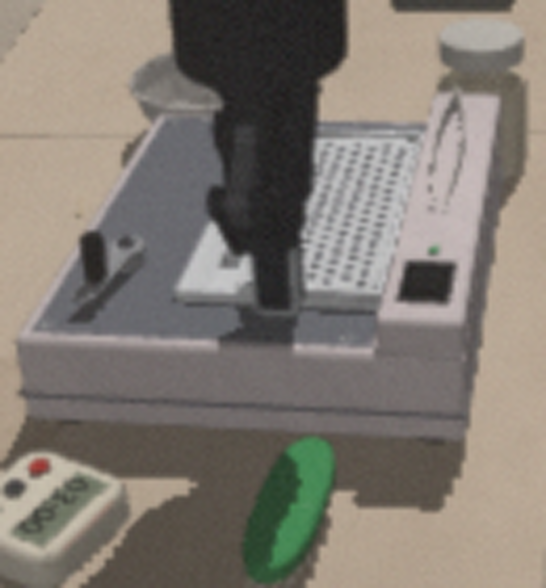

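View pics/sc3c.png

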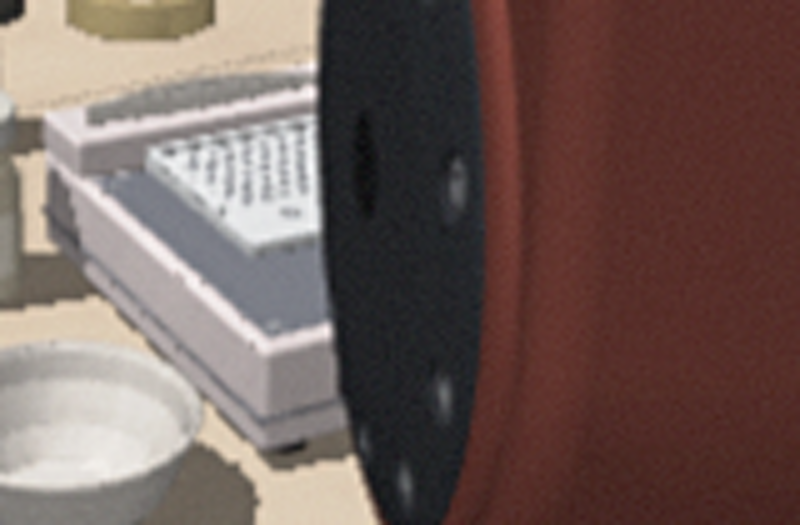

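View pics/w3.png

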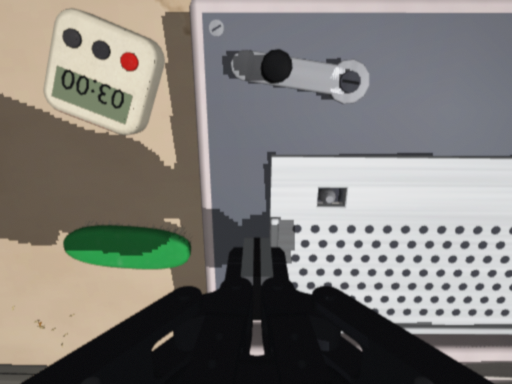

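The plate looks dropped: the side view shows it flat on the deck, and the pin's nose is visible in the slot at (331,196). I'll back off and check from above, lined up for the latch.

Run:
```python
from h import *
import pickle
robot.line_to(W(.014,-.115,.131),vel=.1)
robot.line_to(W(.014,-.125,.2),vel=.2)
robot.line_to(W(.0,-.0,.25),vel=.3);robot.pause(.2);st()
c=cal('wrist');f=robot.grab_frame('wrist');pickle.dump(c,open('c4.pkl','wb'));cv2.imwrite('pics/w4.png',f)
s=robot.grab_frame('side');cv2.imwrite('pics/s4.png',s);sc=robot.grab_frame('scene');cv2.imwrite('pics/sc4.png',sc)
crop(s,155,170,285,310,4.2,'s4c');crop(f,110,40,300,180,4.2,'w4a');crop(f,250,60,400,180,5,'w4b')
```

```text
t 13.81 V [-0.0003 -0.0008  0.2489] F 0.2 -0.8 0.4
```

View pics/s4c.png

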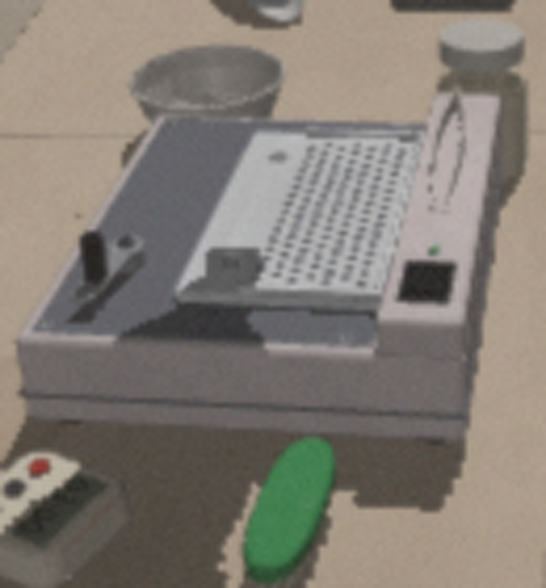

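View pics/w4.png

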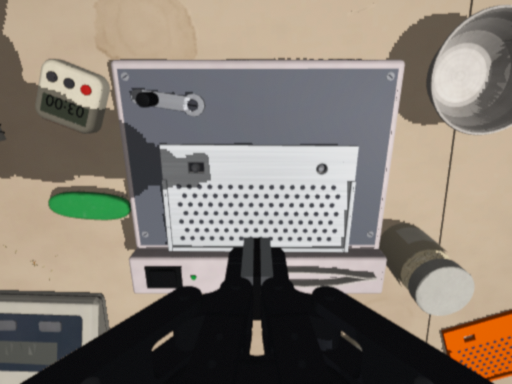

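View pics/w4a.png

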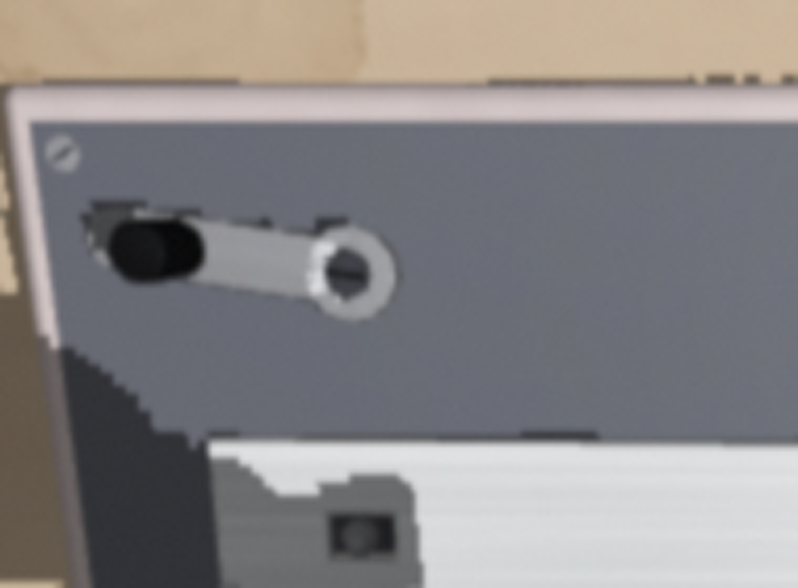

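View pics/w4b.png

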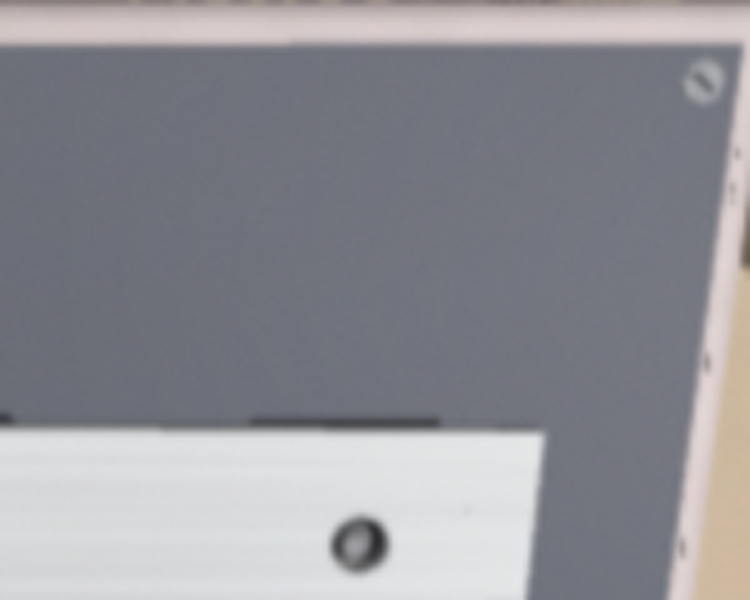

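The pin noses are visible inside both the hole and the slot, and the dark gap under the front edge is gone. I'll check the heights and the latch position numerically before turning it.

Run:
```python
from h import *
import pickle
c=pickle.load(open('c4.pkl','rb'));s=cal('side')
def tri(a,b):
    A=[];B=[]
    for k,uv in((c,a),(s,b)):
        d=ray(k,uv);d/=np.linalg.norm(d);M=np.eye(3)-np.outer(d,d);A.append(M);B.append(M@k['C'])
    return np.linalg.solve(sum(A),sum(B))
p=tri((159.3,144.8),(155+177/4.2,170+293/4.2));print('front-right corner',V(p).round(4),'expect (-.036,-.085,.061)')
for n,uv,z in[('hole',(250+360/5,60+545/5),.061),('slot',(110+362/4.2,40+536/4.2),.061),('pFL',(250+545/5,60+430/5),.061),('pFR',(159.3,144.8),.061),('hinge',(192.6,104.8),.067),('post',(143.3,99.5),.09)]:
    print(n,V(onz(c,uv,z)).round(4))
```

```text
front-right corner [-0.0365 -0.0849  0.0579] expect (-.036,-.085,.061)
hole [-0.0159  0.0568  0.061 ]
slot [-0.0172 -0.0537  0.061 ]
pFL [-0.0362  0.0871  0.061 ]
pFR [-0.0373 -0.084   0.061 ]
hinge [-0.0706 -0.052   0.067 ]
post [-0.0755 -0.0829  0.09  ]
```

The plate is seated. Hole, slot and corner are all within about 2 mm of nominal, and the corner height is consistent with the plate lying flat. Now the latch sweep, with the tip 18 mm above the deck.

```bash
cat > latch.py <<'E'
from h import *
H=np.array([-.0705,-.052]);r=.032
def pt(th,D,z=.146):
    a=np.radians(th);e=np.array([np.cos(a),np.sin(a)]);t=np.array([-e[1],e[0]])
    q=H+r*e-D*t;return W(q[0],q[1],z)
E
python3 - <<'E'
from latch import *
p=pt(-100,.028);
robot.line_to(p[:2]+[.2],vel=.2);robot.line_to(p,vel=.12);st('down')
for th in range(-90,16,10):
    g=robot.line_to(pt(th,.0205),vel=.05,guard=8)
    s=st(th)
    if g:print('guard');break
f=robot.grab_frame('wrist');cv2.imwrite('pics/w5.png',f);s=robot.grab_frame('side');crop(s,155,170,285,310,4.2,'s5c')
E
```

```text
down t 15.41 V [-0.1033 -0.0785  0.1465] F -0.3 -0.3 -0.5
-90 t 15.83 V [-0.0907 -0.0842  0.1463] F 0.0 0.0 -0.5
-80 t 16.12 V [-0.0849 -0.0872  0.146 ] F 0.2 0.5 0.2
-70 t 16.4 V [-0.0786 -0.0892  0.146 ] F 0.5 0.1 -0.4
-60 t 16.68 V [-0.0721 -0.09    0.146 ] F 0.3 0.6 -0.4
-50 t 16.97 V [-0.0654 -0.0897  0.146 ] F 0.2 -0.3 0.2
-40 t 17.25 V [-0.0589 -0.0882  0.1459] F -0.4 -0.1 -0.1
-30 t 17.53 V [-0.0526 -0.0857  0.1461] F 0.5 -0.2 1.2
-20 t 17.82 V [-0.0471 -0.0821  0.1461] F -0.1 0.0 -0.0
-10 t 18.1 V [-0.0424 -0.0775  0.146 ] F -0.7 -0.3 0.6
0 t 18.38 V [-0.0384 -0.0722  0.146 ] F -1.0 -0.1 -0.4
10 t 18.59 V [-0.0371 -0.0698  0.1458] F -4.9 -9.9 4.8
guard
```

View pics/w5.png

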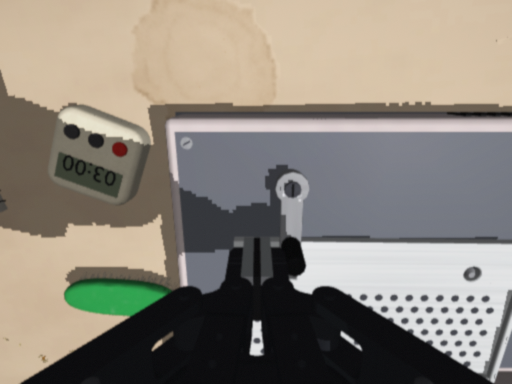

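View pics/s5c.png

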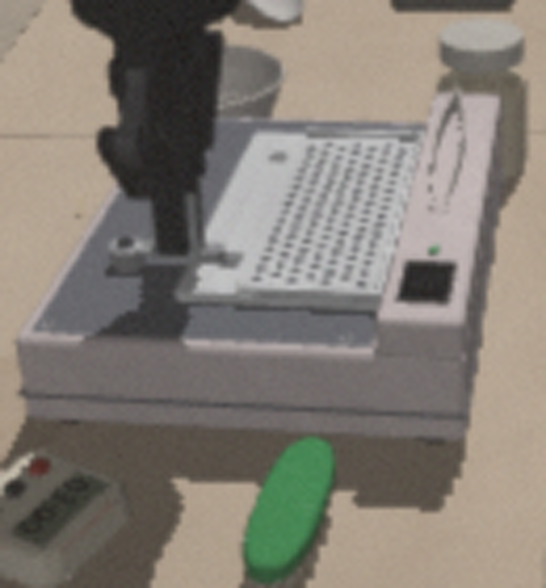

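The bar now points straight back over the plate, and the latch has met its stop (guard tripped at about 10 N). I'll back away to the right, lift, and check.

Run:
```python
from h import *
robot.line_to(W(-.040,-.09,.146),vel=.1)
robot.line_to(W(-.040,-.10,.22),vel=.2)
robot.line_to(W(.0,-.0,.25),vel=.25);robot.pause(.3);st()
c=cal('wrist');f=robot.grab_frame('wrist');cv2.imwrite('pics/w6.png',f)
s=robot.grab_frame('side');crop(s,155,170,285,310,4.2,'s6c');crop(f,110,40,300,180,4.2,'w6a')
```

```text
t 20.48 V [-0.0003 -0.0007  0.2497] F 0.4 0.8 -0.2
```

View pics/w6.png

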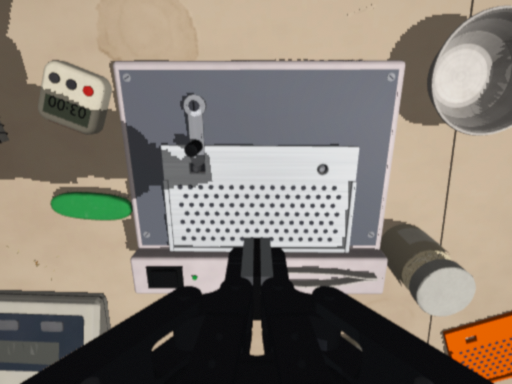

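View pics/w6a.png

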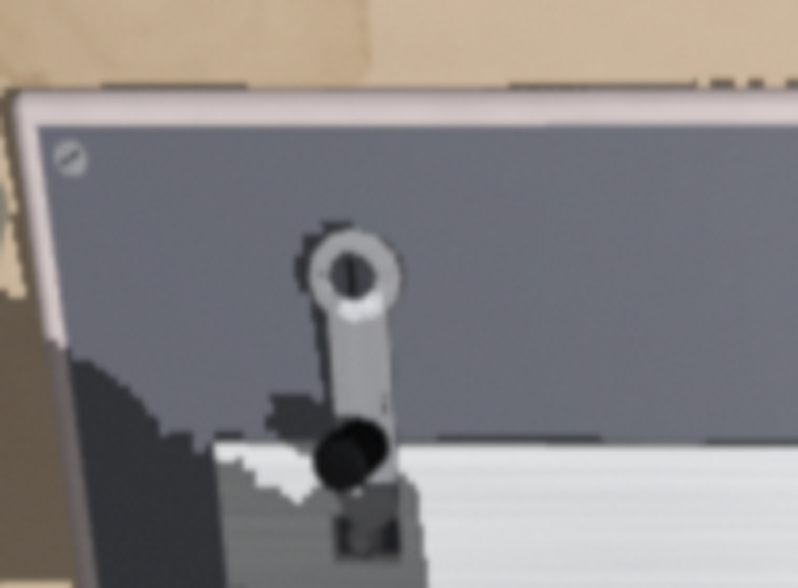

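View pics/s6c.png

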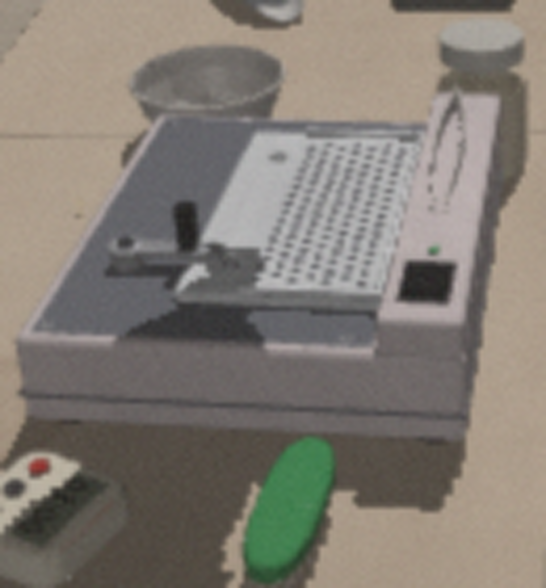

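The bar points straight back from the hinge at (194,105) past the plate's front edge, and the plate has not moved: hole at (322,169), slot at (198,167). The tweezers, brush, timer, bowl and jar are where they were, and the arm is clear, so I'm handing in.

```bash
python3 -c "
from plant import robot
robot.job_done();print(robot.observe()['time'])"
```

```text
the job is handed in; nothing more can be done
the job is handed in; nothing more can be done
```

The plate is seated over both pins and the latch is closed over its front edge; I handed the job in at about 20.5 s. No verdict is reported, so this rests on my own checks.

**What I did:** I pushed the plate back against the stop with two slightly spread fingertips. I then pushed it left from its right edge with the fingers closed until it dropped over the pins. Last, I swept the latch round by its post until it met its stop, where the force guard tripped at about 10 N.

**Last checks:**
- **Plate position:** before the latch was turned, the hole measured 1.8 mm from where the left pin should be and the slot 1.8 mm from the right, both within the estimated accuracy. Pin noses were visible in both. I did not re-measure after closing the latch, but the final picture shows the plate in the same place.
- **Plate height:** the triangulated front-right corner came out at 58 mm against the expected 61 mm. That is 3 mm low and rougher than the 2 mm flatness limit, so it only shows the plate is no longer raised. The side view shows it flat.
- **Latch:** the final picture shows the bar pointing straight back over the plate.
- **Surroundings:** the tweezers, brush, timer, bowl and jar look unmoved, and the robot is clear of everything.

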